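# Slide the covered pan down the pass

## Task

Line up the covered steel pan with the lane on the white pan slide and gently push it with the fingertips down the lane until its front is fully home and square against the stop at the end. The guide rails have just been sanitised for service, so neither the pan nor the gripper may touch either rail, and the pan must only be slid: do not lift or tip it, do not touch its lid knob, and do not shove it so that it shoots off. Leave the things standing around where they are, and finish with the hand clear.

Things in the scene. Friction and masses are not known exactly. Their poses are not given: they have to be found in the camera images.
- slide: fixed white plastic plate on the counter, 8 mm thick, 240 mm wide; pans slide on it. Origin on the lane's centre line at counter height. x runs down the lane, open end to stop (plate from x = -270 to +230 mm); y left of that, z up. Lane: 130 mm wide between the rails, from x = -10 mm to the stop face at x = +210 mm; apron before it. When home the pan's origin is at x = 122 mm
- rail_left: dark steel guide rail, fixed on the slide, 230 mm long, 12 mm thick; stands 25 mm high above the plate (top 33 mm above the counter). Its inner face is 65 mm to the +y side of the lane's centre line. Origin at the lane-mouth end, at its underside; x along the rail
- rail_right: the same rail on the -y side, inner face 65 mm from the lane's centre line
- stop: dark steel end stop across the far end of the lane, fixed, 154 mm wide, 12 mm thick, 45 mm high above the plate. Origin at the middle of the lower edge of the face that the pan meets
- mouth (a point): middle of the lane's open mouth, on the plate's upper face, where the rails begin
- stop_face (a point): middle of the lower edge of the stop's face
- pan: loose covered steel pan, a box with vertical walls: 176 mm long (x), 106 wide (y), walls 64 high, lid top at 68 mm; 0.4 to 0.9 kg, ordinary friction. Origin at the centre of its underside, 8 mm above the counter. Stands on the apron before the lane, a little turned and shifted sideways; x points roughly down the lane. Walls rise 39 mm above the rails, so it can be pushed above them
- lid_knob: black knob fixed in the middle of the pan's lid, 28 mm across, rising 20 mm above the lid; origin at its foot. Not to be touched
- ramekin: small white ramekin, 80 mm across and 45 mm high, standing beside the slide, on the side away from the robot; origin at its underside. To be left alone
- squeeze_bottle: clear squeeze bottle, 54 mm across and 170 mm high, standing beside the lane's mouth, some 18 cm from its centre line, on the side away from the robot; origin at its underside. To be left alone
- salt_jar: small glass jar, 52 mm across and 65 mm high, standing beside the slide on the robot's side; origin at its underside. To be left alone
- spice_tin: small steel tin, 52 mm across and 70 mm high, standing past the stop; origin at its underside. To be left alone
- spoon: steel spoon lying on the counter to the robot's right; origin on the counter under it, near mid-length. To be left alone

How it is judged:
By the outcome, as a careful person would: the job done as asked, in the order asked, and still so for the second after the job is handed in, with the robot touching nothing.
It also fails if it takes over 72 s, if anything falls off the work surface, if the arm or the gripper's body presses on something with over 40 N, if the wrist force passes 120 N, or if a joint passes its speed limit or range.

## Robot

A 7-joint arm with a two-finger parallel gripper is mounted at the origin on the work surface. World frame = base frame: x ahead of the robot, y to its left, z up, the work surface at z = 0. Lengths are in m, angles in rad, forces in N, time in s.
With the tool pointing down it reaches from about 0.35 to 0.9 m from the base axis. Payload 8.1 kg.
Tool frame: the origin (TCP) lies on the centre line of the jaws, within the pads' length; the fingertips stand 19 mm ahead of it and the grasp point (between the pads) is the TCP; z points along the fingers, y is the direction in which the jaws open and shut (so a half turn about z gives the same grasp; the last joint's range is limited). The gripper opens to 85 mm and grips with 20 to 120 N. Pads are 22 mm wide; open, the fingers measure 114 mm over their backs; the gripper's body (76 mm by 85 mm) begins 54 mm behind the grasp point. The pads swing forward as they close: fully open they stand 13 mm farther back than shut.
Start: joints at [1.044, 0.434, 0.025, 1.573, -0.012, 1.134, -0.075], TCP at [0.257, -0.57, 0.25] pointing down, gripper open.
Joint ranges: [-2.62, 2.62], [-0.44, 2.09], [-1.27, 1.32], [0.08, 2.57], [-1.32, 4.46], [0.12, 2], [-2.74, 2.74]. Speed limits (rad/s): [2.22, 2.22, 3.01, 3.01, 3.14, 3.14, 3.14].

## Interface

Orientations are given as a unit quaternion [x, y, z, w].
In Python, from station import robot gives the robot as it stands.
- The arm moves only by the shell command python3 -m crank 'ROWS'. ROWS is JSON, a list of rows, each an object of numbers: "jaw": the opening, from 0 (shut) to 1 (fully open); "dx", "dy", "dz": the shift along the tool's x, y, z in mm; "ax", "ay", "az": the turn, a rotation vector about the tool's x, y, z in rad. A call has 1 to 8 rows; each row is the pose to reach, as a shift and turn from the pose measured when the call began, along the tool's axes at that moment; what a row does not reach only later rows make up. A row lasts 1/10 s, in which the tool goes at most 50 mm and 8.59 degrees, less where a joint would pass 70% of its speed; a pose out of reach is approached as far as the arm can. A call with a gripper value outside its range is refused whole. The fingers move at their own pace and stop on an object; the grip force is fixed at half the most. Time passes only in rows, so rows that repeat a pose let the fingers close. It gives the time, the measured TCP pose, the force and the opening at its end, in the units of the state.
- robot.state(): the state, without advancing time (a new reading comes with each control period).
- robot.get_image(name): name is "scene" or "top" or "wrist"; returns the picture (480x640x3 uint8, blue, green, red); there is no depth.
- robot.camera_params(name): a dict with "intrinsics" (3x3 intrinsics, pixels), "distortion" ([k1, k2, p1, p2, k3] as OpenCV has them; the pictures are not rectified), "position" and "orientation" of the camera in the world. Camera axes: x right, y down, z forward; pixel columns grow to the right and rows downward; lengths in m; the calibration is good to about 2 mm. A picture is of the moment at which its call begins: read the wrist's pose just before it. camera_params takes no time and is no camera call; for the wrist camera it gives the pose at the moment of the call.
- robot.sign_off(): hands the job in, once; it reports no verdict.
The state is a dict: "time_s": time; "joint_pos": joint angles; "joint_vel": joint speeds; "joint_torque": joint torques, N m; "position": TCP position; "ee_rot": TCP orientation; "force": force on the tool from outside, world axes, zero at the start; "wrist_torque": the same for the moment, N m; "opening": finger opening in m.
Only numpy, scipy, OpenCV 4.12 (cv2) and the standard library are available. Lean on these libraries where they do the work, as an engineer would, in place of code of your own. Each camera call takes 0.05 s, during which the arm holds its last target. There are 200 camera calls.

## Working session

There is one attempt and no reset: what is moved stays moved. The work goes in short steps, Python scripts to look and compute and a shell command to move; the robot and the scene stay as the last step left them, time stands still between calls to the robot, and variables do not carry over. Pictures are saved under pics/ and viewed, about 8 in all and at most 12, crops included, and the job is handed in when it is done.

```bash
mkdir -p pics; ls; python3 - <<'E'
from station import robot
import cv2
s=robot.state(); print(s)
for n in("top","scene"):
    cv2.imwrite(f"pics/{n}0.png",robot.get_image(n)); print(n,robot.camera_params(n))
E
```

```text
pics
{'time_s': 0.0, 'joint_pos': array([ 1.04440067,  0.43520789,  0.02498935,  1.57409279, -0.01159563,
        1.13402584, -0.07511046]), 'joint_vel': array([ 2.37787667e-03,  9.50294550e-04,  5.77358951e-04, -4.91506867e-05,
        9.69718294e-04,  2.53774060e-04, -1.49569616e-03]), 'joint_torque': array([ 4.89147733e-04, -6.70467854e+01,  1.02522366e+00, -3.16220534e+01,
        1.55463070e-02,  1.22401360e-02, -4.57813798e-06]), 'position': array([ 0.25675671, -0.56929658,  0.24953719]), 'ee_rot': array([ 9.77643026e-01,  2.10270021e-01, -2.41763146e-04, -7.56762926e-04]), 'force': array([-0.24066389, -0.29612394, -0.10658234]), 'wrist_torque': array([-0.08185381, -0.00464014, -0.02895812]), 'opening': 0.08539687095329375}
top {'intrinsics': array([[530.86230404,   0.        , 316.5316831 ],
       [  0.        , 530.86230404, 244.00880141],
       [  0.        ,   0.        ,   1.        ]]), 'distortion': array([-0.1491666,  0.       ,  0.       ,  0.       ,  0.       ]), 'position': array([ 0.35461651, -0.03364864,  1.25752385]), 'orientation': array([ 0.70972797, -0.69902251,  0.05722803, -0.06617174])}
scene {'intrinsics': array([[542.24065254,   0.        , 321.00277693],
       [  0.        , 542.24065254, 241.48233746],
       [  0.        ,   0.        ,   1.        ]]), 'distortion': array([0.04229503, 0.        , 0.        , 0.        , 0.        ]), 'position': array([ 1.02934395, -0.84843916,  1.16987234]), 'orientation': array([ 0.90468113,  0.2409794 , -0.08962638, -0.33977654])}
```

View pics/top0.png

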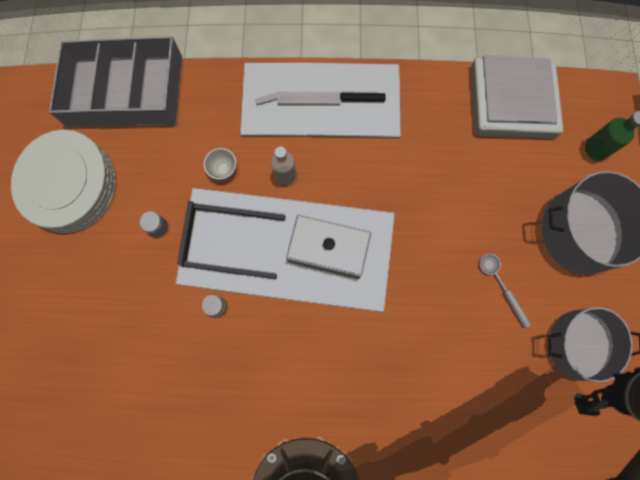

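View pics/scene0.png

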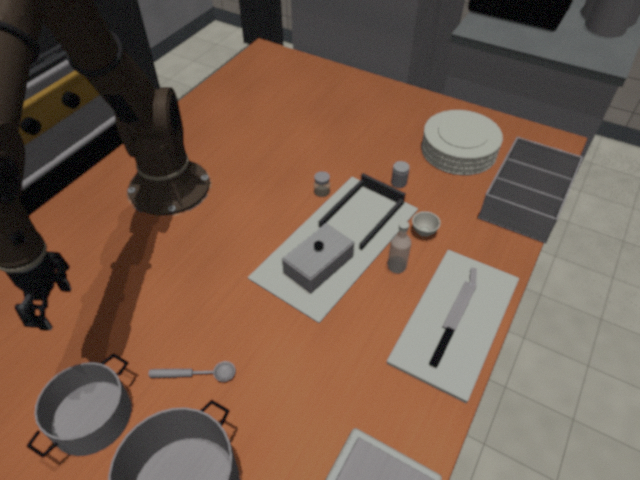

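The top view has the robot at the bottom, with the lane running left (+y). The plate corners are about (192,190), (393,212), (384,310) and (178,284), the knob is at (329,244), and the stop is on the left at x≈187. Next I'll get coarse poses and the wrist camera offset.

```bash
cat > h.py <<'E'
import numpy as np, cv2
from scipy.spatial.transform import Rotation as R
def unproj(px,z,c):
    p=cv2.undistortPoints(np.array(px,float).reshape(-1,1,2),c['intrinsics'],c['distortion']).reshape(-1,2)
    d=R.from_quat(c['orientation']).apply(np.c_[p,np.ones(len(p))])
    o=np.array(c['position']); t=(z-o[2])/d[:,2]
    return o+d*t[:,None]
def proj(P,c):
    M=R.from_quat(c['orientation']).inv(); P=np.array(P,float).reshape(-1,3)
    return cv2.projectPoints(P,M.as_rotvec(),-M.apply(c['position']),c['intrinsics'],c['distortion'])[0].reshape(-1,2)
def pose2(xy,th,P):  # local->world
    P=np.array(P,float).reshape(-1,3); c,s=np.cos(th),np.sin(th)
    return np.c_[xy[0]+c*P[:,0]-s*P[:,1],xy[1]+s*P[:,0]+c*P[:,1],P[:,2]]
E
python3 - <<'E'
from station import robot
from h import *
c=robot.camera_params("top")
im=cv2.imread("pics/top0.png")
w=unproj([(192,190),(393,212),(384,310),(178,284)],.008,c)
print("plate\n",w.round(4)); 
print([np.linalg.norm(w[i]-w[(i+1)%4]).round(3) for i in range(4)])
print("knob",unproj([(329,244)],.096,c).round(4))
print("pan top est",unproj([(300,216),(371,235),(361,276),(288,262)],.074,c).round(4))
print("bottle,jar,tin,ram",unproj([(282,152)],.17,c).round(3),unproj([(213,306)],.065,c).round(3),unproj([(151,221)],.07,c).round(3),unproj([(220,160)],.045,c).round(3))
print("rails",unproj([(284,217),(275,276)],.033,c).round(3))
s=robot.state();w=robot.camera_params("wrist");T=R.from_quat(s['ee_rot'])
print("wrist cam in tool",T.inv().apply(w['position']-s['position']).round(4),(T.inv()*R.from_quat(w['orientation'])).as_matrix().round(3),w['intrinsics'][0,0])
print(T.as_matrix().round(3))
E
```

```text
plate
 [[ 0.7059  0.2933  0.008 ]
 [ 0.6564 -0.1998  0.008 ]
 [ 0.4201 -0.1768  0.008 ]
 [ 0.4732  0.3139  0.008 ]]
[np.float64(0.496), np.float64(0.237), np.float64(0.494), np.float64(0.234)]
knob [[ 0.56   -0.0449  0.096 ]]
pan top est [[ 0.628   0.022   0.074 ]
 [ 0.586  -0.1403  0.074 ]
 [ 0.492  -0.1178  0.074 ]
 [ 0.5214  0.0467  0.074 ]]
bottle,jar,tin,ram [[0.747 0.06  0.17 ]] [[0.42  0.215 0.065]] [[0.613 0.37  0.07 ]] [[0.771 0.22  0.045]]
rails [[0.635 0.062 0.033]
 [0.494 0.079 0.033]]
wrist cam in tool [ 7.970e-02  1.000e-04 -1.241e-01] [[ 0.001 -0.948 -0.318]
 [ 1.     0.     0.002]
 [-0.002 -0.318  0.948]] 348.983207313261
[[ 0.912  0.411 -0.001]
 [ 0.411 -0.912  0.001]
 [-0.    -0.001 -1.   ]]
```

```bash
python3 -m crank '[{"jaw":0,"dx":280,"dy":-245,"dz":-80,"az":-0.5},{"jaw":0,"dx":280,"dy":-245,"dz":-80,"az":-0.5},{"jaw":0,"dx":280,"dy":-245,"dz":-80,"az":-0.5},{"jaw":0,"dx":280,"dy":-245,"dz":-80,"az":-0.5},{"jaw":0,"dx":560,"dy":-490,"dz":-80,"az":-1.05},{"jaw":0,"dx":560,"dy":-490,"dz":-80,"az":-1.05},{"jaw":0,"dx":560,"dy":-490,"dz":-80,"az":-1.05},{"jaw":0,"dx":560,"dy":-490,"dz":-80,"az":-1.05}]'
cat > d.py <<'E'
# print rows' shift to reach target: args x y z(TCP) yaw_of_tool_x_deg
import sys
from station import robot
from h import *
def delta(p,yaw):
    s=robot.state();T=R.from_quat(s['ee_rot']);a=np.radians(yaw)
    G=R.from_matrix(np.c_[[np.cos(a),np.sin(a),0],[np.sin(a),-np.cos(a),0],[0,0,-1]])
    print("t",s['time_s'],"pos",s['position'].round(4),"F",s['force'].round(1))
    print("d mm",(1e3*T.inv().apply(np.array(p)-s['position'])).round(1),"rot",(T.inv()*G).as_rotvec().round(4))
if __name__=="__main__":
    v=list(map(float,sys.argv[1:]));delta(v[:3],v[3])
E
python3 d.py .569 .107 .33 84.2
```

```text
t 0.1 pos [ 0.2568 -0.5693  0.2496] F [ 0.7 -0.1  0.7]
d mm [ 562.7 -488.3  -79.8] rot [-1.3000e-03 -6.0000e-04 -1.0459e+00]schema error: expected keys jaw, dx, dy, dz, ax, ay, az
```

```bash
python3 -m crank '[{"jaw":0,"dx":280,"dy":-245,"dz":-80,"ax":0,"ay":0,"az":-0.5},{"jaw":0,"dx":280,"dy":-245,"dz":-80,"ax":0,"ay":0,"az":-0.5},{"jaw":0,"dx":280,"dy":-245,"dz":-80,"ax":0,"ay":0,"az":-0.5},{"jaw":0,"dx":280,"dy":-245,"dz":-80,"ax":0,"ay":0,"az":-0.5},{"jaw":0,"dx":560,"dy":-490,"dz":-80,"ax":0,"ay":0,"az":-1.05},{"jaw":0,"dx":560,"dy":-490,"dz":-80,"ax":0,"ay":0,"az":-1.05},{"jaw":0,"dx":560,"dy":-490,"dz":-80,"ax":0,"ay":0,"az":-1.05},{"jaw":0,"dx":560,"dy":-490,"dz":-80,"ax":0,"ay":0,"az":-1.05}]'
python3 d.py .569 .107 .33 84.2
```

```text
time_s: 0.9
position: [0.4211, -0.2083, 0.3061]
ee_rot: [0.739, 0.674, 0.0, -0.001]
force: [0.5, -0.7, -0.0]
opening: 0.0002
t 0.9 pos [ 0.4211 -0.2083  0.3061] F [ 0.5 -0.7 -0. ]
d mm [327.5 118.5 -23.7] rot [-0.0009 -0.0009  0.0099]
```

```bash
python3 -m crank '[{"jaw":0,"dx":327,"dy":118,"dz":-24,"ax":0,"ay":0,"az":0.01},{"jaw":0,"dx":327,"dy":118,"dz":-24,"ax":0,"ay":0,"az":0.01},{"jaw":0,"dx":327,"dy":118,"dz":-24,"ax":0,"ay":0,"az":0.01},{"jaw":0,"dx":327,"dy":118,"dz":-24,"ax":0,"ay":0,"az":0.01},{"jaw":0,"dx":327,"dy":118,"dz":-24,"ax":0,"ay":0,"az":0.01},{"jaw":0,"dx":327,"dy":118,"dz":-24,"ax":0,"ay":0,"az":0.01},{"jaw":0,"dx":327,"dy":118,"dz":-24,"ax":0,"ay":0,"az":0.01},{"jaw":0,"dx":327,"dy":118,"dz":-24,"ax":0,"ay":0,"az":0.01}]'
python3 - <<'E'
from station import robot
import cv2,pickle
c=robot.camera_params("wrist");im=robot.get_image("wrist");cv2.imwrite("pics/w1.png",im);pickle.dump(c,open("w1.pkl","wb"))
E
```

```text
time_s: 1.7
position: [0.569, 0.1146, 0.33]
ee_rot: [0.739, 0.674, 0.001, -0.002]
force: [0.4, 0.7, -0.3]
opening: -0.0003
```

View pics/w1.png

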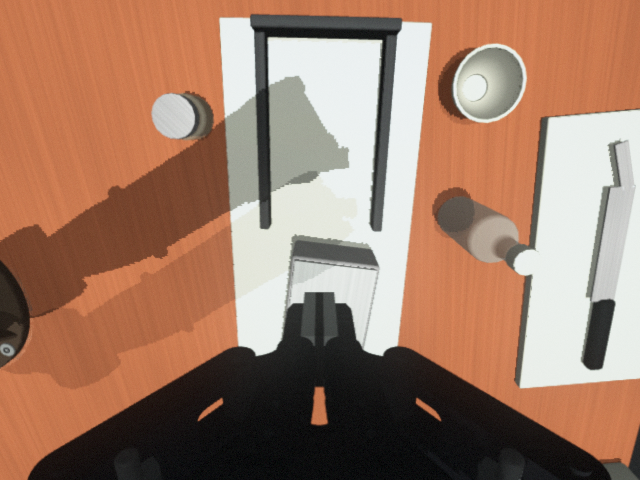

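The wrist view shows the lane with the rail ends at about (266,229) and (377,230), the stop at top (325,25), and the pan front with its lid edge at about (293,261)-(378,268). An enlarged crop will give finer readings.

```bash
python3 - <<'E'
import cv2
im=cv2.imread("pics/w1.png")[205:355,225:425]
cv2.imwrite("pics/w1c.png",cv2.resize(im,None,fx=4,fy=4,interpolation=cv2.INTER_CUBIC))
E
```

```text
(no output)
```

View pics/w1c.png

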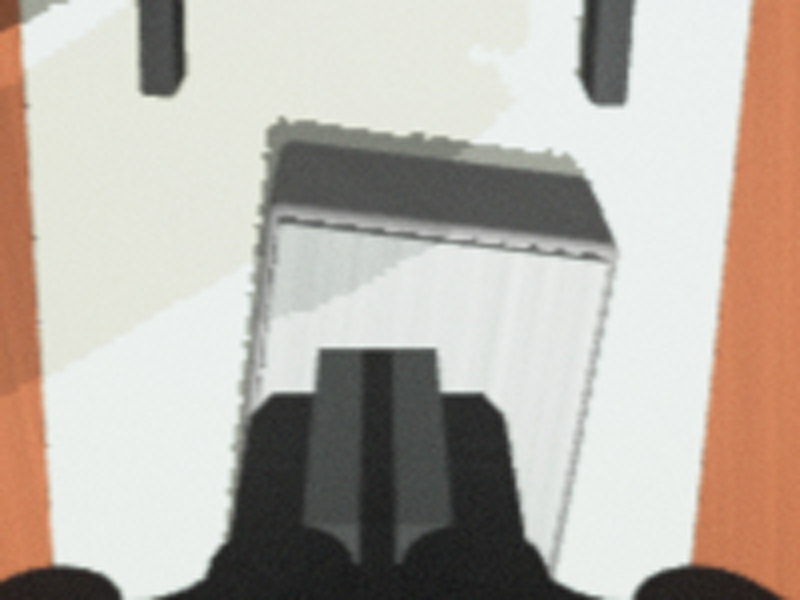

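```bash
cat > fit.py <<'E'
from h import *
from scipy.optimize import least_squares
def fit(c,loc,px,x0):
    f=lambda p:(proj(pose2(p[:2],p[2],loc),c)-px).ravel()
    r=least_squares(f,x0,loss='soft_l1'); return r.x,f(r.x).reshape(-1,2)
def rel(s,p):
    d=p[:2]-s[:2];c,n=np.cos(s[2]),np.sin(s[2])
    return np.array([1e3*(c*d[0]+n*d[1]),1e3*(-n*d[0]+c*d[1]),np.degrees(p[2]-s[2])])
E
python3 - <<'E'
from fit import *;import pickle
c=pickle.load(open("w1.pkl","rb"))
cr=lambda a:np.array(a)/4+[224.6,204.6]
loc=np.array([[-10,77,33],[-10,65,33],[-10,-65,33],[-10,-77,33],[230,120,8],[230,-120,8]])/1e3
px=np.r_[cr([(140,94),(176,95),(591,103),(627,103)]),[(220,17),(432,23)]]
s,e=fit(c,loc,px,[.566,.077,1.47]);print("slide",s.round(4),np.degrees(s[2]).round(2),"\n",e.round(1))
loc=np.array([[88,53,72],[88,-53,72],[88,53,8],[88,-53,8]])/1e3
p,e=fit(c,loc,cr([(272,210),(614,248),(285,143),(583,180)]),[.56,-.045,1.32]);print("pan",p.round(4),"\n",e.round(1))
print("pan in slide",rel(s,p).round(1))
k=unproj([(329,244)],.096,__import__('station').robot.camera_params("top"))[0];print("knob(top cam)",rel(s,np.r_[k[:2],0])[:2])
np.save("slide.npy",s)
E
```

```text
slide [0.566  0.0777 1.4546] 83.34 
 [[-0.1  0.4]
 [ 0.4  0.4]
 [-0.3  0.9]
 [ 0.2  1.1]
 [-1.1 -1.2]
 [ 0.8 -1.2]]
pan [ 0.5609 -0.0479  1.3559] 
 [[-1.8  0.1]
 [ 1.6  0.9]
 [-1.4 -0.3]
 [ 1.6 -0.5]]
pan in slide [-125.3   -9.5   -5.7]
knob(top cam) [-122.50374057   -8.27590581]
```

```bash
cat > l.py <<'E'
# args: slide-local x y z(mm, TCP), yaw deg of tool x rel. lane
import sys
from d import *
s=np.load("slide.npy");v=list(map(float,sys.argv[1:]))
p=robot.state()['position'];d=p[:2]-s[:2];c,n=np.cos(s[2]),np.sin(s[2])
print("local now",(1e3*np.array([c*d[0]+n*d[1],-n*d[0]+c*d[1],p[2]])).round(1))
delta(pose2(s[:2],s[2],np.array(v[:3])/1e3)[0],np.degrees(s[2])+v[3])
E
python3 l.py -88 -97 64 0
```

```text
local now [ 33.2   1.3 329.7]
t 1.75 pos [0.5685 0.1108 0.3297] F [-0.1 -0.1  0.3]
d mm [-124.    96.3  265.1] rot [-0.0022 -0.0029  0.021 ]
```

```bash
python3 -m crank '[{"jaw":0,"dx":-124,"dy":96,"dz":30,"ax":0,"ay":0,"az":0.021},{"jaw":0,"dx":-124,"dy":96,"dz":30,"ax":0,"ay":0,"az":0.021},{"jaw":0,"dx":-124,"dy":96,"dz":30,"ax":0,"ay":0,"az":0.021},{"jaw":0,"dx":-124,"dy":96,"dz":30,"ax":0,"ay":0,"az":0.021},{"jaw":0,"dx":-124,"dy":96,"dz":80,"ax":0,"ay":0,"az":0.021},{"jaw":0,"dx":-124,"dy":96,"dz":130,"ax":0,"ay":0,"az":0.021},{"jaw":0,"dx":-124,"dy":96,"dz":180,"ax":0,"ay":0,"az":0.021},{"jaw":0,"dx":-124,"dy":96,"dz":200,"ax":0,"ay":0,"az":0.021}]'
python3 l.py -88 -97 64 0
```

```text
time_s: 2.55
position: [0.6482, -0.0234, 0.1237]
ee_rot: [0.748, 0.664, -0.003, -0.004]
force: [-0.2, -0.1, -0.1]
opening: -0.0
local now [-90.9 -93.4 123.7]
t 2.55 pos [ 0.6482 -0.0234  0.1237] F [-0.2 -0.1 -0.1]
d mm [ 2.8  4.2 59.7] rot [-0.0099 -0.0006 -0.0017]
```

```bash
python3 -m crank '[{"jaw":0,"dx":3,"dy":4,"dz":20,"ax":-0.01,"ay":0,"az":0},{"jaw":0,"dx":3,"dy":4,"dz":40,"ax":-0.01,"ay":0,"az":0},{"jaw":0,"dx":3,"dy":4,"dz":60,"ax":-0.01,"ay":0,"az":0},{"jaw":0,"dx":3,"dy":4,"dz":60,"ax":-0.01,"ay":0,"az":0},{"jaw":0,"dx":3,"dy":4,"dz":60,"ax":-0.01,"ay":0,"az":0}]'
python3 l.py -88 -80 64 0
python3 - <<'E'
from station import robot
import cv2
cv2.imwrite("pics/t2.png",cv2.resize(robot.get_image("top")[160:310,240:440],None,fx=4,fy=4,interpolation=cv2.INTER_CUBIC))
E
```

```text
time_s: 3.05
position: [0.6515, -0.0217, 0.0638]
ee_rot: [0.748, 0.664, -0.0, -0.0]
force: [0.5, 0.1, 0.1]
opening: 0.0003
local now [-88.8 -96.5  63.8]
t 3.05 pos [ 0.6515 -0.0217  0.0638] F [0.5 0.1 0.1]
d mm [  0.8 -16.5  -0.2] rot [-0.0008 -0.0001 -0.0027]
```

View pics/t2.png

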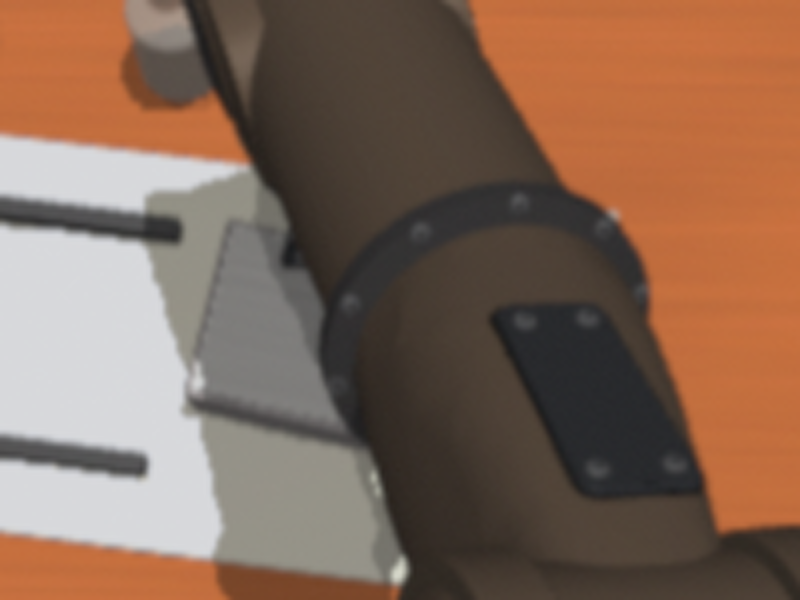

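The arm hides the rear of the pan, but its front is visible at crop (230,225)-(195,400), still untouched. Now I'll creep in from the right side.

```bash
python3 -m crank '[{"jaw":0,"dx":1,"dy":-5,"dz":0,"ax":0,"ay":0,"az":0},{"jaw":0,"dx":1,"dy":-10,"dz":0,"ax":0,"ay":0,"az":0},{"jaw":0,"dx":1,"dy":-13,"dz":0,"ax":0,"ay":0,"az":0},{"jaw":0,"dx":1,"dy":-15,"dz":0,"ax":0,"ay":0,"az":0},{"jaw":0,"dx":1,"dy":-17,"dz":0,"ax":0,"ay":0,"az":0},{"jaw":0,"dx":1,"dy":-19,"dz":0,"ax":0,"ay":0,"az":0}]'; python3 l.py -88 -70 64 0 
python3 -m crank '[{"jaw":0,"dx":0,"dy":-2,"dz":0,"ax":0,"ay":0,"az":0},{"jaw":0,"dx":0,"dy":-3,"dz":0,"ax":0,"ay":0,"az":0}]'; python3 l.py -88 -70 64 0
python3 - <<'E'
from station import robot
import cv2
cv2.imwrite("pics/w3.png",robot.get_image("wrist"))
E
```

```text
time_s: 3.7
position: [0.6344, -0.0178, 0.0652]
ee_rot: [0.748, 0.664, 0.001, 0.001]
force: [3.7, 0.1, 2.3]
opening: 0.0002
local now [-87.  -79.1  65.2]
t 3.7 pos [ 0.6344 -0.0178  0.0652] F [3.7 0.1 2.3]
d mm [-1.  -9.1  1.1] rot [ 0.0031 -0.0012 -0.0025]
time_s: 3.9
position: [0.6315, -0.0173, 0.0652]
ee_rot: [0.748, 0.664, 0.002, 0.001]
force: [3.6, 0.5, 0.1]
opening: 0.0
local now [-86.7 -76.1  65.2]
t 3.9 pos [ 0.6315 -0.0173  0.0652] F [3.6 0.5 0.1]
d mm [-1.3 -6.1  1.2] rot [ 0.0035 -0.0015 -0.0023]
```

View pics/w3.png

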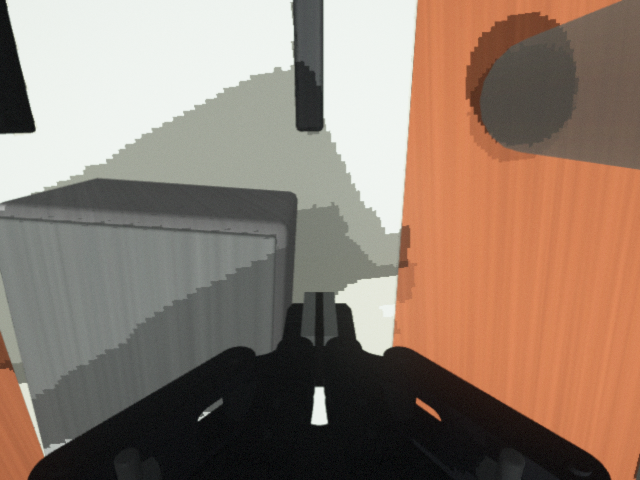

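The wrist view shows the pan front edge (0,208)-(295,195 to 235), both rail ends at (35,132) and (297-322,131), and the knuckle touching the pan's side at about (283,330). Contact came at y≈-80, as predicted, so I'll carry on with the push.

```bash
python3 -m crank '[{"jaw":0,"dx":0,"dy":-2,"dz":0,"ax":0,"ay":0,"az":0},{"jaw":0,"dx":0,"dy":-4,"dz":0,"ax":0,"ay":0,"az":0},{"jaw":0,"dx":0,"dy":-6,"dz":0,"ax":0,"ay":0,"az":0},{"jaw":0,"dx":0,"dy":-8,"dz":0,"ax":0,"ay":0,"az":0},{"jaw":0,"dx":0,"dy":-8.5,"dz":0,"ax":0,"ay":0,"az":0}]'; python3 l.py -88 -67 64 0 
python3 - <<'E'
from station import robot
import cv2,pickle
c=robot.camera_params("wrist");im=robot.get_image("wrist");cv2.imwrite("pics/w4.png",im);pickle.dump(c,open("w4.pkl","wb"))
cv2.imwrite("pics/w4c.png",cv2.resize(im[50:300,0:340],None,fx=2.35,fy=2.35,interpolation=cv2.INTER_CUBIC))
E
```

```text
time_s: 4.45
position: [0.6227, -0.0162, 0.0652]
ee_rot: [0.748, 0.664, 0.002, 0.001]
force: [2.8, 0.9, -0.2]
opening: -0.0001
local now [-86.7 -67.3  65.2]
t 4.45 pos [ 0.6227 -0.0162  0.0652] F [ 2.8  0.9 -0.2]
d mm [-1.3 -0.3  1.2] rot [ 0.0032 -0.0015 -0.0023]
```

View pics/w4c.png

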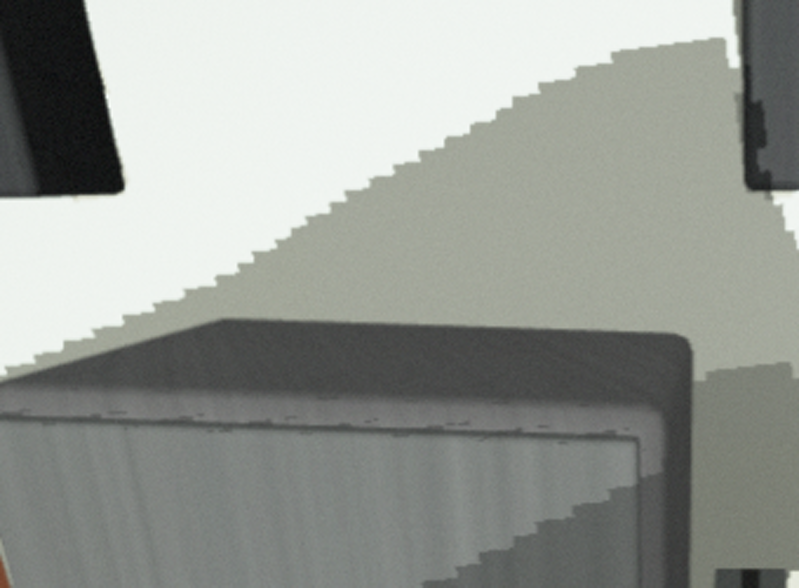

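```bash
cat > m.py <<'E'
from fit import *;import pickle
s=np.load("slide.npy")
def loc(c,px,z):
    w=unproj(px,z,c);return np.array([rel(s,np.r_[a[:2],0])[:2] for a in w]).round(1)
E
python3 - <<'E'
from m import *
c=pickle.load(open("w4.pkl","rb")); f=lambda a:np.array(a)/2.35+[-.3,49.7]
print("left rail in bottom",loc(c,f([(124,188)]),.008),"left top",loc(c,f([(37,194)]),.033),"right top in",loc(c,f([(747,189)]),.033))
b=loc(c,f([(222,320),(675,334)]),.008);print("front bottom",b,"yaw",np.degrees(np.arctan2(b[0,0]-b[1,0],b[1,1]-b[0,1])))
print("right wall top edge",loc(c,f([(692,350),(690,580)]),.070))
E
```

```text
left rail in bottom [[-8.9 67.2]] left top [[-9.4 65.5]] right top in [[ -9.3 -65.2]]
front bottom [[-37.2  51.8]
 [-40.7 -49.1]] yaw 178.01333146316662
right wall top edge [[-31.3 -57. ]
 [-69.3 -55.8]]
```

The pan is now at yaw ≈ -2° with its centre at y ≈ +3 mm. A small nudge on the left side near the rear should fix both. I'll retreat, lift and cross over.

```bash
python3 -m crank '[{"jaw":0,"dx":0,"dy":18,"dz":0,"ax":0,"ay":0,"az":0},{"jaw":0,"dx":0,"dy":22,"dz":-40,"ax":0,"ay":0,"az":0},{"jaw":0,"dx":0,"dy":22,"dz":-85,"ax":0,"ay":0,"az":0},{"jaw":0,"dx":-20,"dy":10,"dz":-115,"ax":0,"ay":0,"az":0},{"jaw":0,"dx":-112,"dy":-165,"dz":-115,"ax":0,"ay":0,"az":0},{"jaw":0,"dx":-112,"dy":-165,"dz":-115,"ax":0,"ay":0,"az":0},{"jaw":0,"dx":-112,"dy":-165,"dz":-115,"ax":0,"ay":0,"az":0},{"jaw":0,"dx":-112,"dy":-165,"dz":-115,"ax":0,"ay":0,"az":0}]'; python3 l.py -199 95 64 0 
```

```text
time_s: 5.3
position: [0.4417, -0.1089, 0.1789]
ee_rot: [0.748, 0.664, 0.0, -0.0]
force: [0.4, -1.0, 0.5]
opening: -0.0001
local now [-199.7  101.8  178.9]
t 5.3 pos [ 0.4417 -0.1089  0.1789] F [ 0.4 -1.   0.5]
d mm [  0.7   6.7 114.9] rot [ 0.0002 -0.0007 -0.0029]
```

```bash
python3 -m crank '[{"jaw":0,"dx":1,"dy":7,"dz":40,"ax":0,"ay":0,"az":0},{"jaw":0,"dx":1,"dy":7,"dz":80,"ax":0,"ay":0,"az":0},{"jaw":0,"dx":1,"dy":7,"dz":115,"ax":0,"ay":0,"az":0},{"jaw":0,"dx":1,"dy":7,"dz":115,"ax":0,"ay":0,"az":0},{"jaw":0,"dx":1,"dy":15,"dz":115,"ax":0,"ay":0,"az":0},{"jaw":0,"dx":1,"dy":23,"dz":115,"ax":0,"ay":0,"az":0},{"jaw":0,"dx":1,"dy":25,"dz":115,"ax":0,"ay":0,"az":0},{"jaw":0,"dx":1,"dy":27,"dz":115,"ax":0,"ay":0,"az":0}]'; python3 l.py -199 68.5 64 0 
```

```text
time_s: 6.1
position: [0.4699, -0.1112, 0.0651]
ee_rot: [0.748, 0.664, 0.001, 0.001]
force: [-0.1, -0.1, 0.0]
opening: 0.0002
local now [-198.8   73.5   65.1]
t 6.1 pos [ 0.4699 -0.1112  0.0651] F [-0.1 -0.1  0. ]
d mm [-0.2  5.   1.1] rot [ 0.0023 -0.0004 -0.003 ]
```

```bash
python3 -m crank '[{"jaw":0,"dx":0,"dy":1.5,"dz":0,"ax":0,"ay":0,"az":0},{"jaw":0,"dx":0,"dy":3,"dz":0,"ax":0,"ay":0,"az":0},{"jaw":0,"dx":0,"dy":4.5,"dz":0,"ax":0,"ay":0,"az":0},{"jaw":0,"dx":0,"dy":5,"dz":0,"ax":0,"ay":0,"az":0}]'; python3 l.py -199 68.5 64 0 
```

```text
time_s: 6.5
position: [0.4741, -0.112, 0.065]
ee_rot: [0.748, 0.664, 0.0, 0.0]
force: [-4.6, -0.8, 2.8]
opening: 0.0002
local now [-199.1   69.3   65. ]
t 6.5 pos [ 0.4741 -0.112   0.065 ] F [-4.6 -0.8  2.8]
d mm [0.1 0.8 1. ] rot [ 0.0009  0.0001 -0.0033]
```

```bash
python3 -m crank '[{"jaw":0,"dx":0,"dy":-18,"dz":0,"ax":0,"ay":0,"az":0},{"jaw":0,"dx":0,"dy":-22,"dz":-40,"ax":0,"ay":0,"az":0},{"jaw":0,"dx":0,"dy":-22,"dz":-85,"ax":0,"ay":0,"az":0},{"jaw":0,"dx":40,"dy":0,"dz":-115,"ax":0,"ay":0,"az":0},{"jaw":0,"dx":150,"dy":69,"dz":-135,"ax":0,"ay":0,"az":0},{"jaw":0,"dx":150,"dy":69,"dz":-135,"ax":0,"ay":0,"az":0},{"jaw":0,"dx":150,"dy":69,"dz":-135,"ax":0,"ay":0,"az":0},{"jaw":0,"dx":150,"dy":69,"dz":-135,"ax":0,"ay":0,"az":0}]'
python3 - <<'E'
from station import robot
import cv2,pickle
robot.get_image("top")
c=robot.camera_params("wrist");im=robot.get_image("wrist");cv2.imwrite("pics/w5.png",im);pickle.dump(c,open("w5.pkl","wb"))
cv2.imwrite("pics/w5c.png",cv2.resize(im[110:350,190:450],None,fx=2.5,fy=2.5,interpolation=cv2.INTER_CUBIC))
E
```

```text
time_s: 7.3
position: [0.5634, 0.0346, 0.2012]
ee_rot: [0.746, 0.666, 0.003, 0.0]
force: [0.1, 0.7, -0.9]
opening: -0.0
```

View pics/w5c.png

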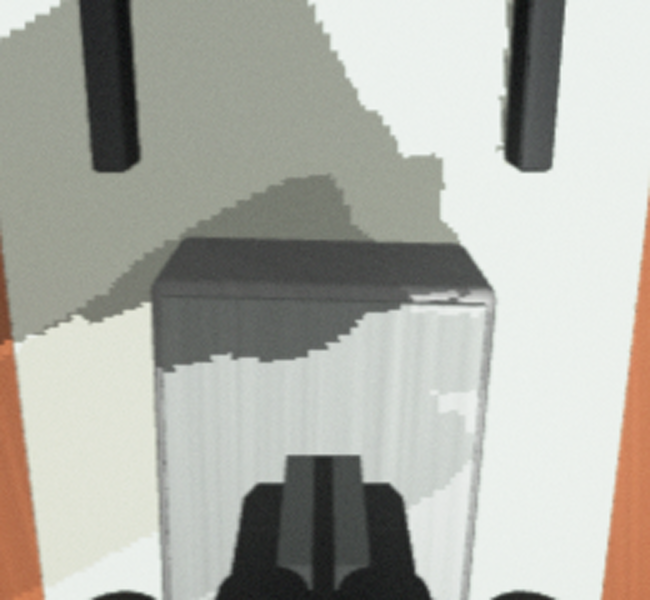

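```bash
python3 - <<'E'
from m import *
c=pickle.load(open("w5.pkl","rb")); f=lambda a:np.array(a)/2.5+[189.7,109.7]
r=loc(c,f([(95,171),(128,171),(518,170),(552,170)]),.033);print("rails",r.tolist(),loc(c,f([(140,160),(505,157)]),.008).tolist())
b=loc(c,f([(183,239),(462,243)]),.008);t=loc(c,f([(152,293),(494,296)]),.070)
for q in(b,t):print(q.tolist(),"yaw",-np.degrees(np.arctan2(q[0,0]-q[1,0],q[0,1]-q[1,1])).round(2),"mid y",q[:,1].mean())
for q in (f([(152,300),(168,595)]),f([(494,300),(467,595)])):
    e=loc(c,q,.070);print("side",e.tolist(),np.degrees(np.arctan2(e[0,1]-e[1,1],e[0,0]-e[1,0])).round(2))
E
```

```text
rails [[-9.7, 76.0], [-9.7, 65.0], [-9.2, -64.9], [-9.1, -76.3]] [[-9.5, 65.9], [-8.2, -65.6]]
[[-38.5, 51.8], [-39.9, -51.7]] yaw -0.77 mid y 0.04999999999999716
[[-41.1, 52.1], [-41.9, -52.0]] yaw -0.44 mid y 0.05000000000000071
side [[-43.3, 52.3], [-149.3, 53.3]] -0.54
side [[-43.2, -52.1], [-149.4, -49.6]] -1.35
```

Pan front mid y≈0.0, yaw ≈ -0.8°, rails at ±65 as expected. That is well aligned, and a square two-finger push will take out the rest. I'll go behind the pan with the jaws partly open.

```bash
python3 l.py -258 1 60 0
```

```text
local now [-48.4  -0.3 199.8]
t 7.4 pos [0.5607 0.0296 0.1998] F [-0.7 -0.  -0.5]
d mm [-209.7   -1.2  139.7] rot [ 0.0011 -0.0004 -0.0014]
```

```bash
python3 -m crank '[{"jaw":0.8,"dx":-210,"dy":-1,"dz":0,"ax":0,"ay":0,"az":0},{"jaw":0.8,"dx":-210,"dy":-1,"dz":0,"ax":0,"ay":0,"az":0},{"jaw":0.8,"dx":-210,"dy":-1,"dz":0,"ax":0,"ay":0,"az":0},{"jaw":0.8,"dx":-210,"dy":-1,"dz":0,"ax":0,"ay":0,"az":0},{"jaw":0.8,"dx":-210,"dy":-1,"dz":0,"ax":0,"ay":0,"az":-0.001},{"jaw":0.8,"dx":-210,"dy":-1,"dz":45,"ax":0,"ay":0,"az":-0.001},{"jaw":0.8,"dx":-210,"dy":-1,"dz":90,"ax":0,"ay":0,"az":-0.001},{"jaw":0.8,"dx":-210,"dy":-1,"dz":110,"ax":0,"ay":0,"az":-0.001}]'; python3 l.py -258 1 60 0
```

```text
time_s: 8.2
position: [0.5318, -0.1798, 0.0861]
ee_rot: [0.748, 0.664, -0.001, -0.002]
force: [-0.9, 0.6, 0.7]
opening: 0.0684
local now [-259.7    4.1   86.1]
t 8.2 pos [ 0.5318 -0.1798  0.0861] F [-0.9  0.6  0.7]
d mm [ 1.7  3.2 26.1] rot [-0.004  -0.0006 -0.0025]
```

```bash
python3 -m crank '[{"jaw":0.8,"dx":2,"dy":3,"dz":14,"ax":-0.004,"ay":0,"az":-0.002},{"jaw":0.8,"dx":2,"dy":3,"dz":26,"ax":-0.004,"ay":0,"az":-0.002},{"jaw":0.8,"dx":2,"dy":3,"dz":26,"ax":-0.004,"ay":0,"az":-0.002},{"jaw":0.8,"dx":8,"dy":3,"dz":26,"ax":-0.004,"ay":0,"az":-0.002},{"jaw":0.8,"dx":14,"dy":3,"dz":26,"ax":-0.004,"ay":0,"az":-0.002},{"jaw":0.8,"dx":20,"dy":3,"dz":26,"ax":-0.004,"ay":0,"az":-0.002},{"jaw":0.8,"dx":26,"dy":3,"dz":26,"ax":-0.004,"ay":0,"az":-0.002},{"jaw":0.8,"dx":30,"dy":3,"dz":26,"ax":-0.004,"ay":0,"az":-0.002}]'; python3 l.py -200 1 60 0
python3 - <<'E'
from station import robot
import cv2
cv2.imwrite("pics/w6.png",robot.get_image("wrist"))
E
```

```text
time_s: 9.0
position: [0.5386, -0.1493, 0.0606]
ee_rot: [0.747, 0.665, 0.001, 0.0]
force: [0.4, -0.2, 0.0]
opening: 0.0686
local now [-228.6    0.9   60.6]
t 9.0 pos [ 0.5386 -0.1493  0.0606] F [ 0.4 -0.2  0. ]
d mm [28.6 -0.1  0.6] rot [ 0.0008 -0.0007  0.0004]
```

View pics/w6.png

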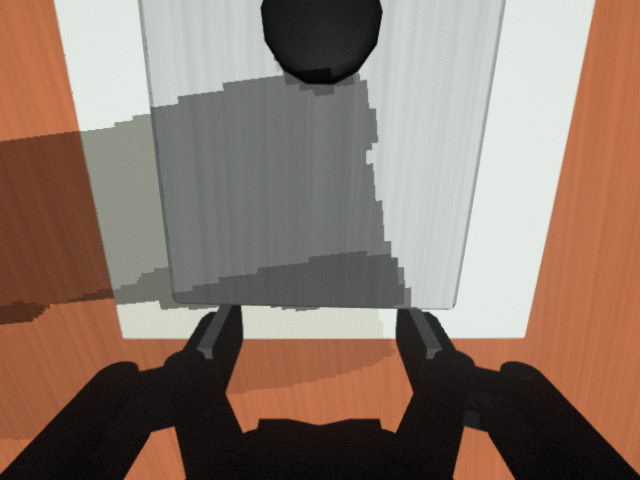

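The fingertips sit symmetrically at (225,310) and (415,310), just behind the rear edge (175-455, ~303), with the knob well away. Now the gentle push.

```bash
python3 -m crank '[{"jaw":0.8,"dx":3,"dy":0,"dz":0.5,"ax":0,"ay":0,"az":0},{"jaw":0.8,"dx":6,"dy":0,"dz":0.5,"ax":0,"ay":0,"az":0},{"jaw":0.8,"dx":10,"dy":0,"dz":0.5,"ax":0,"ay":0,"az":0},{"jaw":0.8,"dx":15,"dy":0,"dz":0.5,"ax":0,"ay":0,"az":0},{"jaw":0.8,"dx":20,"dy":0,"dz":0.5,"ax":0,"ay":0,"az":0},{"jaw":0.8,"dx":24,"dy":0,"dz":0.5,"ax":0,"ay":0,"az":0},{"jaw":0.8,"dx":27,"dy":0,"dz":0.5,"ax":0,"ay":0,"az":0},{"jaw":0.8,"dx":29,"dy":0,"dz":0.5,"ax":0,"ay":0,"az":0}]'; python3 l.py -100 1 60 0
python3 - <<'E'
from station import robot
import cv2,pickle
from m import *
c=robot.camera_params("wrist");im=robot.get_image("wrist");cv2.imwrite("pics/w7.png",im);pickle.dump(c,open("w7.pkl","wb"))
E
```

```text
time_s: 9.85
position: [0.5418, -0.1196, 0.0599]
ee_rot: [0.746, 0.665, 0.0, -0.0]
force: [-0.6, -3.3, 0.4]
opening: 0.0684
local now [-198.7    1.1   59.9]
t 9.85 pos [ 0.5418 -0.1196  0.0599] F [-0.6 -3.3  0.4]
d mm [98.7  0.2  0. ] rot [ 0.0004 -0.001   0.0014]
```

View pics/w7.png

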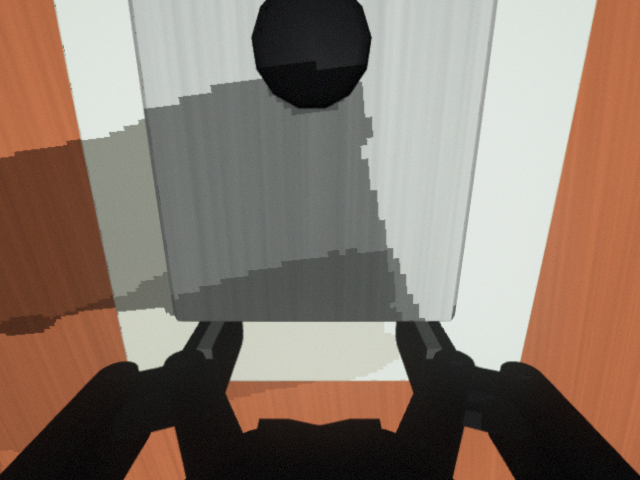

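The rear edge is flush, (175,320)-(455,320), and yaw is 0 relative to the hand. The pan axis at column ~315 puts it about 1-2 mm left of centre, so I'll trim it slightly right on the way.

```bash
python3 - <<'E'
from m import *
c=pickle.load(open("w7.pkl","rb"))
print(loc(c,[(175,319),(455,319),(135,5),(496,5)],.070).tolist(), loc(c,[(311,48)],.096))
E
python3 -m crank '[{"jaw":0.8,"dx":4,"dy":0,"dz":0,"ax":0,"ay":0,"az":0},{"jaw":0.8,"dx":10,"dy":0.2,"dz":0,"ax":0,"ay":0,"az":0},{"jaw":0.8,"dx":17,"dy":0.4,"dz":0,"ax":0,"ay":0,"az":0},{"jaw":0.8,"dx":24,"dy":0.6,"dz":0,"ax":0,"ay":0,"az":0},{"jaw":0.8,"dx":31,"dy":0.8,"dz":0,"ax":0,"ay":0,"az":0},{"jaw":0.8,"dx":37,"dy":1,"dz":0,"ax":0,"ay":0,"az":0},{"jaw":0.8,"dx":42,"dy":1.2,"dz":0,"ax":0,"ay":0,"az":0},{"jaw":0.8,"dx":45,"dy":1.2,"dz":0,"ax":0,"ay":0,"az":0}]'; python3 l.py -100 -1 60 0
```

```text
[[-188.1, 56.8], [-188.0, -48.3], [-86.4, 55.3], [-86.2, -47.3]] [[-102.2    4.8]]
time_s: 10.7
position: [0.5483, -0.0738, 0.06]
ee_rot: [0.746, 0.666, 0.001, -0.0]
force: [-1.4, -3.1, 0.3]
opening: 0.0684
local now [-152.5    0.    60. ]
t 10.7 pos [ 0.5483 -0.0738  0.06  ] F [-1.4 -3.1  0.3]
d mm [52.5  1.1  0. ] rot [ 0.0003 -0.0017  0.0023]
```

```bash
cat > edge.py <<'E'
from m import *
from station import robot
def run():
    c=robot.camera_params("wrist");im=robot.get_image("wrist")
    g=cv2.GaussianBlur(im.astype(np.float32).sum(2)/3,(3,3),0);gx=np.abs(cv2.Sobel(g,cv2.CV_32F,1,0))
    for n,a,b in(("L",(133,0),(175,315)),("R",(497,0),(455,315))):
        pts=[]
        for y in range(10,295,3):
            x0=a[0]+(b[0]-a[0])*y/315
            w=gx[y,int(x0)-16:int(x0)+17]
            if w.max()>40: pts.append((int(x0)-16+int(w.argmax()),y))
        pts=np.array(pts,float);k=np.polyfit(pts[:,1],pts[:,0],1)
        for _ in range(5):
            r=abs(pts[:,0]-np.polyval(k,pts[:,1]));pts=pts[r<max(1.2,2*np.median(r))];k=np.polyfit(pts[:,1],pts[:,0],1)
        e=loc(c,[(np.polyval(k,y),y) for y in(20,290)],.070)
        print(n,len(pts),k.round(3),e.tolist(),"yaw",np.degrees(np.arctan2(e[0,1]-e[1,1],e[0,0]-e[1,0])).round(2))
run()
E
python3 edge.py
```

```text
L 89 [  0.145 127.227] [[-44.0, 56.3], [-130.0, 56.2]] yaw 0.07
R 95 [-1.35000e-01  4.97552e+02] [[-43.7, -48.5], [-129.7, -48.9]] yaw 0.27
```

Pan is at y≈+3.8 mm, yaw≈+0.1°, with 8 mm left clearance. I'll continue with a little rightward trim.

```bash
python3 -m crank '[{"jaw":0.8,"dx":5,"dy":0.2,"dz":0,"ax":0,"ay":0,"az":0.001},{"jaw":0.8,"dx":12,"dy":0.5,"dz":0,"ax":0,"ay":0,"az":0.001},{"jaw":0.8,"dx":20,"dy":0.9,"dz":0,"ax":0,"ay":0,"az":0.001},{"jaw":0.8,"dx":28,"dy":1.3,"dz":0,"ax":0,"ay":0,"az":0.001},{"jaw":0.8,"dx":36,"dy":1.7,"dz":0,"ax":0,"ay":0,"az":0.001},{"jaw":0.8,"dx":43,"dy":2,"dz":0,"ax":0,"ay":0,"az":0.001},{"jaw":0.8,"dx":48,"dy":2.3,"dz":0,"ax":0,"ay":0,"az":0.001},{"jaw":0.8,"dx":51,"dy":2.5,"dz":0,"ax":0,"ay":0,"az":0.001}]'; python3 l.py 23 -3 60 0; python3 edge.py
```

```text
time_s: 11.55
position: [0.5566, -0.0222, 0.06]
ee_rot: [0.746, 0.666, 0.001, -0.001]
force: [-0.1, -3.7, -0.7]
opening: 0.0682
local now [-100.3   -2.3   60. ]
t 11.55 pos [ 0.5566 -0.0222  0.06  ] F [-0.1 -3.7 -0.7]
d mm [123.3   1.    0.3] rot [ 0.0001 -0.0022  0.0023]
L 69 [  0.147 126.831] [[8.2, 54.2], [-77.8, 53.9]] yaw 0.2
R 94 [-1.35000e-01  4.97232e+02] [[8.6, -50.7], [-77.5, -51.2]] yaw 0.33
```

```bash
python3 -m crank '[{"jaw":0.8,"dx":5,"dy":0.2,"dz":0,"ax":0,"ay":0,"az":0.001},{"jaw":0.8,"dx":12,"dy":0.4,"dz":0,"ax":0,"ay":0,"az":0.002},{"jaw":0.8,"dx":20,"dy":0.7,"dz":0,"ax":0,"ay":0,"az":0.004},{"jaw":0.8,"dx":28,"dy":1.0,"dz":0,"ax":0,"ay":0,"az":0.004},{"jaw":0.8,"dx":36,"dy":1.3,"dz":0,"ax":0,"ay":0,"az":0.004},{"jaw":0.8,"dx":44,"dy":1.5,"dz":0,"ax":0,"ay":0,"az":0.004},{"jaw":0.8,"dx":50,"dy":1.5,"dz":0,"ax":0,"ay":0,"az":0.004},{"jaw":0.8,"dx":54,"dy":1.5,"dz":0,"ax":0,"ay":0,"az":0.004}]'; python3 l.py 23 -3.5 60 0; python3 edge.py
```

```text
time_s: 12.4
position: [0.5643, 0.0325, 0.0602]
ee_rot: [0.747, 0.665, 0.001, -0.001]
force: [-0.7, -2.8, -1.3]
opening: 0.0682
local now [-45.1  -3.6  60.2]
t 12.4 pos [0.5643 0.0325 0.0602] F [-0.7 -2.8 -1.3]
d mm [68.1 -0.2  0.4] rot [ 0.0003 -0.0027 -0.0007]
L 84 [  0.144 127.539] [[63.7, 52.5], [-22.5, 52.6]] yaw -0.07
R 95 [-1.24000e-01  5.02261e+02] [[63.7, -54.1], [-22.5, -55.7]] yaw 1.06
```

```bash
python3 -m crank '[{"jaw":0.8,"dx":5,"dy":0,"dz":0,"ax":0,"ay":0,"az":0},{"jaw":0.8,"dx":12,"dy":0,"dz":0,"ax":0,"ay":0,"az":0},{"jaw":0.8,"dx":20,"dy":0,"dz":0,"ax":0,"ay":0,"az":0},{"jaw":0.8,"dx":28,"dy":0,"dz":0,"ax":0,"ay":0,"az":0},{"jaw":0.8,"dx":36,"dy":0,"dz":0,"ax":0,"ay":0,"az":0},{"jaw":0.8,"dx":43,"dy":0,"dz":0,"ax":0,"ay":0,"az":0},{"jaw":0.8,"dx":48,"dy":0,"dz":0,"ax":0,"ay":0,"az":0},{"jaw":0.8,"dx":52,"dy":0,"dz":0,"ax":0,"ay":0,"az":0}]'; python3 l.py 23 -3.5 60 0; python3 edge.py
python3 - <<'E'
from station import robot
import cv2
cv2.imwrite("pics/w8.png",robot.get_image("wrist"))
E
```

```text
time_s: 13.25
position: [0.5704, 0.0853, 0.0604]
ee_rot: [0.747, 0.665, 0.001, -0.001]
force: [0.0, -4.3, -0.1]
opening: 0.068
local now [ 8.1 -3.5 60.4]
t 13.25 pos [0.5704 0.0853 0.0604] F [ 0.  -4.3 -0.1]
d mm [14.9 -0.   0.4] rot [ 0.0003 -0.0031  0.0001]
L 66 [7.80000e-02 1.31996e+02] [[116.8, 51.8], [30.4, 58.2]] yaw -4.24
R 70 [-1.4300e-01  5.1387e+02] [[117.0, -57.4], [30.5, -58.0]] yaw 0.4
```

View pics/w8.png

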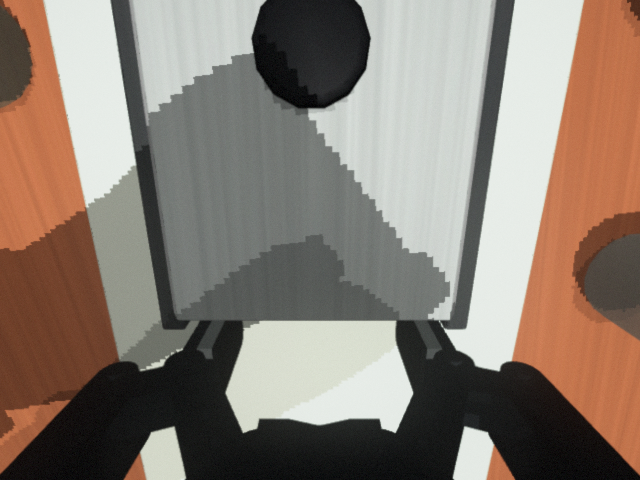

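The pan sits between the rails, whose visible strips are symmetric at (112-130) and (497-513) in the top rows. Now I'll creep to the stop and watch the force.

```bash
python3 -m crank '[{"jaw":0.8,"dx":3,"dy":0,"dz":0,"ax":0,"ay":0,"az":0},{"jaw":0.8,"dx":6,"dy":0,"dz":0,"ax":0,"ay":0,"az":0},{"jaw":0.8,"dx":8,"dy":0,"dz":0,"ax":0,"ay":0,"az":0},{"jaw":0.8,"dx":10,"dy":0,"dz":0,"ax":0,"ay":0,"az":0},{"jaw":0.8,"dx":11.5,"dy":0,"dz":0,"ax":0,"ay":0,"az":0},{"jaw":0.8,"dx":12.5,"dy":0,"dz":0,"ax":0,"ay":0,"az":0}]'; python3 l.py 23 -3.5 60 0
python3 -m crank '[{"jaw":0.8,"dx":1,"dy":0,"dz":0,"ax":0,"ay":0,"az":0},{"jaw":0.8,"dx":2,"dy":0,"dz":0,"ax":0,"ay":0,"az":0},{"jaw":0.8,"dx":2,"dy":0,"dz":0,"ax":0,"ay":0,"az":0}]'; python3 l.py 23 -3.5 60 0
```

```text
time_s: 13.95
position: [0.5721, 0.0983, 0.0606]
ee_rot: [0.747, 0.665, 0.002, -0.001]
force: [-0.2, -4.3, -0.9]
opening: 0.0683
local now [21.2 -3.7 60.6]
t 13.95 pos [0.5721 0.0983 0.0606] F [-0.2 -4.3 -0.9]
d mm [ 1.8 -0.2  0.6] rot [ 0.0008 -0.0041  0.0005]
time_s: 14.25
position: [0.5723, 0.1006, 0.0606]
ee_rot: [0.747, 0.665, 0.002, -0.001]
force: [-0.3, -2.0, -0.6]
opening: 0.0682
local now [23.5 -3.7 60.6]
t 14.25 pos [0.5723 0.1006 0.0606] F [-0.3 -2.  -0.6]
d mm [-0.5 -0.2  0.6] rot [ 0.0009 -0.0043  0.0007]
```

```bash
python3 -m crank '[{"jaw":0.8,"dx":0.7,"dy":0,"dz":0,"ax":0,"ay":0,"az":0},{"jaw":0.8,"dx":1.4,"dy":0,"dz":0,"ax":0,"ay":0,"az":0},{"jaw":0.8,"dx":1.4,"dy":0,"dz":0,"ax":0,"ay":0,"az":0}]'; python3 l.py 23 -3.5 60 0
```

```text
time_s: 14.55
position: [0.5725, 0.1018, 0.0606]
ee_rot: [0.747, 0.665, 0.002, -0.001]
force: [-0.3, -4.2, 0.2]
opening: 0.0686
local now [24.7 -3.7 60.6]
t 14.55 pos [0.5725 0.1018 0.0606] F [-0.3 -4.2  0.2]
d mm [-1.7 -0.2  0.6] rot [ 0.0008 -0.004   0.0006]
```

Still only sliding friction (~4 N), so it hasn't met the stop yet.

```bash
for i in 1; do python3 -m crank '[{"jaw":0.8,"dx":0.7,"dy":0,"dz":0,"ax":0,"ay":0,"az":0},{"jaw":0.8,"dx":1.4,"dy":0,"dz":0,"ax":0,"ay":0,"az":0},{"jaw":0.8,"dx":1.4,"dy":0,"dz":0,"ax":0,"ay":0,"az":0}]'; done; python3 l.py 23 -3.5 60 0
```

```text
time_s: 14.85
position: [0.5725, 0.1018, 0.0606]
ee_rot: [0.747, 0.665, 0.001, -0.001]
force: [-1.6, -8.0, 1.7]
opening: 0.0686
local now [24.7 -3.7 60.6]
t 14.85 pos [0.5725 0.1018 0.0606] F [-1.6 -8.   1.7]
d mm [-1.7 -0.2  0.6] rot [ 0.0005 -0.0022  0.    ]
```

Contact: the force doubled and there was no motion. One more gentle press to square it, then I'll back off.

```bash
python3 -m crank '[{"jaw":0.8,"dx":1.5,"dy":0,"dz":0,"ax":0,"ay":0,"az":0},{"jaw":0.8,"dx":3,"dy":0,"dz":0,"ax":0,"ay":0,"az":0},{"jaw":0.8,"dx":3,"dy":0,"dz":0,"ax":0,"ay":0,"az":0}]'; python3 l.py -20 -3.5 60 0
```

```text
time_s: 15.15
position: [0.5725, 0.1019, 0.0606]
ee_rot: [0.747, 0.664, -0.001, 0.001]
force: [-2.7, -12.4, 4.7]
opening: 0.0685
local now [24.7 -3.7 60.6]
t 15.15 pos [0.5725 0.1019 0.0606] F [ -2.7 -12.4   4.7]
d mm [-44.7  -0.1   0.7] rot [-0.0004  0.002  -0.0011]
```

```bash
python3 -m crank '[{"jaw":0.8,"dx":-10,"dy":0,"dz":0,"ax":0,"ay":0,"az":0},{"jaw":0.8,"dx":-30,"dy":0,"dz":0,"ax":0,"ay":0,"az":0},{"jaw":0.8,"dx":-60,"dy":0,"dz":-10,"ax":0,"ay":0,"az":0},{"jaw":0.8,"dx":-80,"dy":0,"dz":-50,"ax":0,"ay":0,"az":0},{"jaw":0.8,"dx":-110,"dy":0,"dz":-90,"ax":0,"ay":0,"az":0},{"jaw":0.8,"dx":-130,"dy":0,"dz":-130,"ax":0,"ay":0,"az":0},{"jaw":0.8,"dx":-130,"dy":0,"dz":-180,"ax":0,"ay":0,"az":0},{"jaw":0.8,"dx":-130,"dy":0,"dz":-230,"ax":0,"ay":0,"az":0}]'
python3 - <<'E'
from station import robot
import cv2,pickle
cv2.imwrite("pics/t9.png",robot.get_image("top"))
E
python3 -m crank '[{"jaw":0.8,"dx":0,"dy":0,"dz":-50,"ax":0,"ay":0,"az":0},{"jaw":0.8,"dx":50,"dy":-3,"dz":-50,"ax":0,"ay":0,"az":0},{"jaw":0.8,"dx":100,"dy":-3,"dz":-50,"ax":0,"ay":0,"az":0},{"jaw":0.8,"dx":150,"dy":-3,"dz":-50,"ax":0,"ay":0,"az":0},{"jaw":0.8,"dx":200,"dy":-3,"dz":-50,"ax":0,"ay":0,"az":0},{"jaw":0.8,"dx":200,"dy":-3,"dz":-50,"ax":0,"ay":0,"az":0},{"jaw":0.8,"dx":200,"dy":-3,"dz":-50,"ax":0,"ay":0,"az":0},{"jaw":0.8,"dx":200,"dy":-3,"dz":-50,"ax":0,"ay":0,"az":0}]'
python3 - <<'E'
from station import robot
import cv2,pickle,numpy as np
from m import *
c=robot.camera_params("wrist");im=robot.get_image("wrist");cv2.imwrite("pics/w9.png",im);pickle.dump(c,open("w9.pkl","wb"))
P=np.array([[210,65,8],[-10,-65,33],[210,0,76],[34,0,76]])/1e3
print(proj(pose2(s[:2],s[2],P),c).round(0).tolist())
t=cv2.imread("pics/t9.png")[130:330,140:440]
a=cv2.resize(im[:300,190:450],None,fx=2,fy=2,interpolation=cv2.INTER_CUBIC)
b=cv2.resize(t,(280,187)); pad=np.zeros((600,280,3),np.uint8);pad[:187]=b
cv2.imwrite("pics/f.png",np.hstack([a,pad]))
E
```

```text
time_s: 15.95
position: [0.5571, -0.0271, 0.2929]
ee_rot: [0.748, 0.664, -0.0, 0.0]
force: [1.2, -0.2, -0.1]
opening: 0.0685
time_s: 16.8
position: [0.5805, 0.1725, 0.3518]
ee_rot: [0.747, 0.664, 0.004, 0.004]
force: [0.3, 0.3, 0.6]
opening: 0.0683
[[261.0, 94.0], [362.0, 265.0], [314.0, 89.0], [315.0, 245.0]]
```

View pics/f.png

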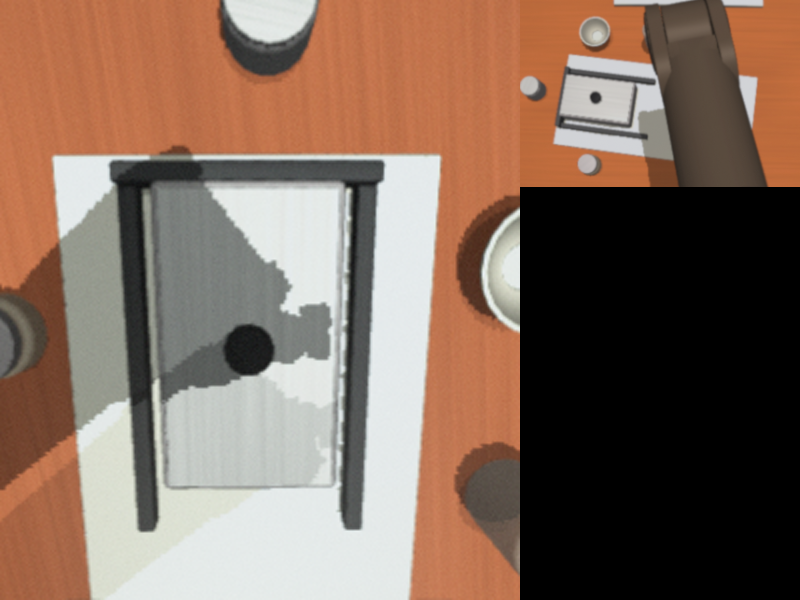

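The final wrist view shows the pan's front edge (150-343, 183) flush and parallel to the stop, with even gaps to both rails. The neighbouring objects are in place and the hand is high above everything. I'll hand it in.

```bash
python3 -m crank '[{"jaw":0.8,"dx":0,"dy":0,"dz":0,"ax":0,"ay":0,"az":0},{"jaw":0.8,"dx":0,"dy":0,"dz":0,"ax":0,"ay":0,"az":0}]'; python3 -c "
from station import robot
print(robot.sign_off())"
```

```text
time_s: 17.05
position: [0.581, 0.1704, 0.352]
ee_rot: [0.749, 0.663, 0.004, 0.005]
force: [-0.3, 0.1, 0.4]
opening: 0.0681
the job is handed in; nothing more can be done
None
```

The pan is home and square against the stop, and the job was handed in at about 17 s.

**How it was done:** I squared the pan on the apron with two small nudges on its sides. Then I pushed it down the lane with two fingertips on its rear wall, above rail height, trimming it slightly to the right on the way.

**Last checks:**
- **Stop contact:** pushing force at the stop rose from 4 N (sliding) to 12 N with no further motion.
- **Final picture:** the pan's front is flush and parallel to the stop, with gaps to both rails. The jar, tin, ramekin and bottle appear to stand where they were; the spoon was not in the final picture.
- **Hand:** it finished high and clear, with force readings near zero.

**Disagreements and gaps:**
- **Stopping point:** the hand stopped about 1.3 mm past the point I had calculated for home, which is within the 2 mm camera calibration.
- **Edge check inside the rails:** the automatic check on the pan's side edges gave inconsistent results there (it probably picked up a rail or shadow edge). I relied on the pictures for that stretch. Nearest measured rail clearance before that was about 8 mm.

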